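Run the self-test on the four-bay battery charger

ROBOT

A 7-joint arm with a two-finger parallel gripper is mounted at the origin on the work surface. World frame = base frame: x ahead of the robot, y to its left, z up, the work surface at z = 0. Lengths are in m, angles in rad, forces in N, time in s.
With the tool pointing down it reaches from about 0.4 to 0.9 m from the base axis. Payload 5.5 kg.
Tool frame: the origin (TCP) lies between the finger pads; the fingertips stand 17 mm ahead of it and the grasp point (between the pads) lies 2 mm behind it; z points along the fingers, y is the direction in which the jaws open and shut (so a half turn about z gives the same grasp; the last joint's range is limited). The gripper opens to 85 mm and grips with 20 to 120 N. Pads are 22 mm wide; open, the fingers measure 114 mm over their backs; the gripper's body (76 mm by 85 mm) begins 54 mm behind the grasp point. The pads swing forward as they close: fully open they stand 13 mm farther back than shut.
Start: joints at [-0.847, 0.501, -0.427, 1.55, 0.221, 1.138, -0.21], TCP at [0.289, 0.582, 0.228] pointing down, gripper open.
Joint ranges: [-2.88, 2.88], [-0.31, 2.03], [-1.54, 1.56], [0.2, 2.42], [-1.41, 4.55], [0.19, 2.02], [-2.57, 2.57]. Speed limits (rad/s): [2.57, 2.57, 3.14, 3.14, 3.14, 3.14, 3.14].

INTERFACE

Orientations are given as a unit quaternion [x, y, z, w].
In Python, from plant import manip gives the robot as it stands.
- The arm moves only by the tool carry_out, never from a script. Its argument "motion" is a list of rows, each a list of 5 numbers: the shift along the tool's x, y, z in mm, then the turn about the tool's z in degrees, then the finger opening in mm, from 0 to 85.4. In form: [[tx, ty, tz, roll, claw], ...]. A call has 1 to 10 rows; each row is the pose to reach, as a shift and turn from the pose measured when the call began, along the tool's axes at that moment; what a row does not reach only later rows make up. A row lasts 1/8 s, in which the tool goes at most 62.5 mm and 10.7 degrees, less where a joint would pass 70% of its speed; a pose out of reach is approached as far as the arm can. A call with a gripper value outside its range is refused whole. The fingers move at their own pace and stop on an object; "force" is the grip in N (left out, the last holds). Time passes only in rows, so rows that repeat a pose let the fingers close. It gives the time, the measured TCP pose, the force and the opening at its end, in the units of the state.
- manip.get_obs(): the state, without advancing time (a new reading comes with each control period).
- manip.get_image(name): name is "scene" or "top" or "wrist"; returns a dict with "image" (420x560x3 uint8, red, green, blue), "depth" (420x560 float32, m along the optical axis (not along the pixel's ray), 0 where there is no reading), "fx", "fy", "cx", "cy" (pixels), "world_to_cam" (4x4, takes a point from world to camera coordinates). Camera axes: x right, y down, z forward; pixel columns grow to the right and rows downward; lengths in m; the calibration is good to about 2 mm. A picture is of the moment at which its call begins.
- manip.sign_off(): hands the job in, once; it reports no verdict.
Trained networks look in the newest picture that a camera, given by its name, has taken for a name from the list of things; names that differ only in an ending like _2 or _b are one class to them, and where a whole thing is asked for, a point or a joint stands for the part that bears it (a point fixed in the world has none). Each returns a list of dicts, best first, with "score" (0 to 1); they miss things now and then, are a little off and sometimes report something else, mostly with a low value. They report only what shows in the picture. A call takes as long as a camera call.
- manip.spot_in(camera, thing): "position" ([x, y, z] in m, in world coordinates, good to about 4 mm: the middle of the surface that is visible of it).
- manip.cut_out(camera, thing): "pixels" (420x560 bool, what is visible of it).
The state is a dict: "clock": time; "q": joint angles; "joint_vel": joint speeds; "joint_torque": joint torques, N m; "ee_pos": TCP position; "tool_rot": TCP orientation; "wrist_force": force on the tool from outside, world axes, zero at the start; "torque": the same for the moment, N m; "grip_width": finger opening in m.
Only numpy, scipy, OpenCV 4.12 (cv2) and the standard library are available. Lean on these libraries where they do the work, as an engineer would, in place of code of your own. Each camera call takes 0.05 s, during which the arm holds its last target. There are 200 camera calls.

TASK

Start the self-test on the longer battery charger, the one with four bays: slide the grey dust cover on its end deck fully aside towards its front (the side facing the robot), press the white button it was hiding all the way down and let go, then slide the cover fully back over the button. Do not move the cover of the short two-bay charger.

Things in the scene. Friction and masses are not known exactly. Their poses are not given: they have to be found in the camera images.
- cover_tab (a point): centre of the fin on the long charger's grey dust cover: 10 mm thick (x), 36 wide (y), 24 high, this point 74 mm above the bench. The cover is a hood 56 (x) by 57 mm (y) centred below it, flat top 12 mm under this point. Axes: -x to the charger's front (robot side), z up. The cover starts shut, slides 70 mm along -x to open, stop to stop, drags about 2 N, stays where left.
- button_top (a point): centre of the top of the long charger's white round button, 26 mm across, 54 mm above the bench, 14 above the deck; axes as cover_tab. Cover shut: fin centre 20 mm straight above this point. Cover fully open: fin 70 mm towards -x, hood edge 42 mm from the button's centre. Around the button: rails 5 mm high 33 mm to each side (y), a stop 8 mm high 32 mm behind (+x).
- button (a joint): travel of the long charger's button in m: 0 released, 0.006 fully down; springs back; 1.5 N starts it, 5 N takes it fully down. The long charger is a black slab fixed to the bench, 150 mm deep (x), 270 long (y), 40 high: four bays in a row (bays, batteries up to 98 mm above the bench) and, at its right-hand (-y) end, a 90 mm wide deck with cover and button.
- short_cover_tab (a point): centre of a like fin on the cover of the short charger, which is to be left alone. The short charger is built the same but has only two bays and is 180 mm long; it stands beside the long one, to its left or right.

How it is judged:
On the way, in this order (a step that is already met when the one before it is completed fails the run):
1. the long charger's cover is slid at least 50 mm open (x of cover_tab in the frame of button_top below -0.05 m), for 0.2 s.
2. its button is pressed at least 4 mm down with the cover open (value of joint button above 0.004 m and x of cover_tab in the frame of button_top below -0.04 m), for 0.1 s.
At the end, for the whole second after the job is handed in: the long charger's cover is back over the button, within 10 mm of fully shut, and the button is released (less than 1 mm down) (x of cover_tab in the frame of button_top above -0.01 m and value of joint button below 0.001 m); the robot touches nothing.
It fails at once if the short charger's cover is moved by more than 15 mm (distance of short_cover_tab from where it was at the start of the episode above 0.015 m).
It also fails if it takes over 56 s, if anything falls off the work surface, if the arm or the gripper's body presses on something with over 40 N, if the wrist force passes 120 N, or if a joint passes its speed limit or range.

## Working session

There is one attempt and no reset: what is moved stays moved. The work goes in short steps, Python scripts to look and compute and a tool call to move; the robot and the scene stay as the last step left them, time stands still between calls to the robot, and variables do not carry over. Pictures are saved under pics/ and viewed, about 8 in all and at most 12, crops included, and the job is handed in when it is done.

Besides the shell and the picture viewer there is one more tool, called after "Call:" as name(argument=value, ...) on one line, values as JSON. carry_out: Moves the arm, as the interface text tells. Its arguments: {"type":"object","properties":{"motion":{"type":"array","items":{"type":"array","items":{"type":"number"}}},"force":{"type":"number"}},"required":["motion"]}

```bash
mkdir -p pics; python3 - <<'E'
from plant import manip
import cv2,numpy as np
o=manip.get_obs();print(o)
for c in("top","scene"):
    im=manip.get_image(c);cv2.imwrite(f"pics/{c}0.png",im["image"][:,:,::-1])
    np.savez(f"{c}.npz",**im)
    for t in("cover_tab","short_cover_tab","button"):
        print(c,t,[(np.round(d["position"],3),round(d["score"],2)) for d in manip.spot_in(c,t)])
E
```

```text
{'clock': 0.0, 'q': array([-0.84678542,  0.50183654, -0.4267806 ,  1.55142904,  0.22077052,
        1.13830762, -0.21028433]), 'joint_vel': array([ 0.000945  ,  0.00366403, -0.00078576,  0.00013312,  0.00087319,
        0.00333361, -0.00028584]), 'joint_torque': array([-1.15395527e-03, -5.69497919e+01, -5.81638724e+00, -2.80951881e+01,
        1.07841199e-02,  1.17406916e-02,  1.28828071e-05]), 'ee_pos': array([0.28876896, 0.58156122, 0.22707423]), 'tool_rot': array([ 2.28350426e-01,  9.73578528e-01, -9.29869921e-04, -2.61866360e-04]), 'wrist_force': array([ 0.64200744,  0.05004029, -0.68820722]), 'torque': array([ 0.00029219, -0.01727304, -0.03115298]), 'grip_width': 0.0852017421175188}
top cover_tab [(array([0.546, 0.072, 0.058]), 0.93)]
top short_cover_tab [(array([ 0.604, -0.226,  0.061]), 0.59)]
top button []
scene cover_tab [(array([0.555, 0.087, 0.06 ]), 0.77)]
scene short_cover_tab [(array([ 0.612, -0.216,  0.062]), 0.86)]
scene button []
```

View pics/top0.png

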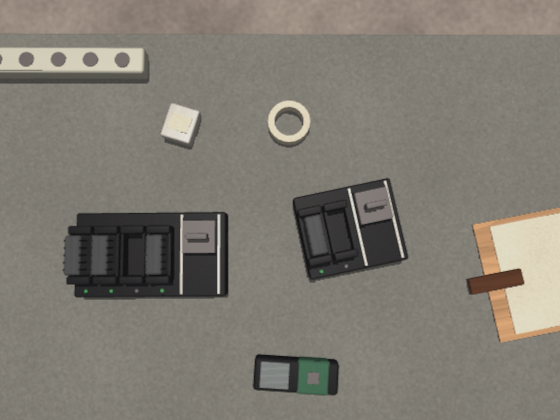

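View pics/scene0.png

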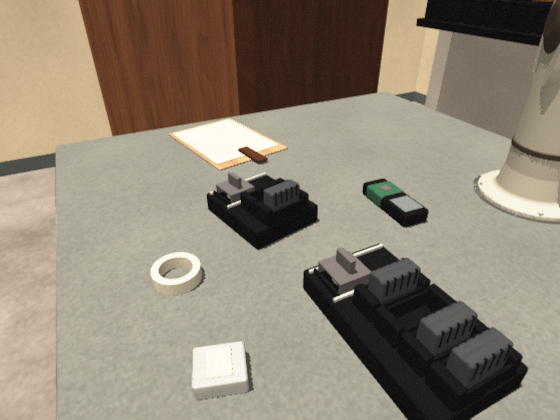

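The top view shows the four-bay charger at left, nearly aligned with world, with its cover at about (198,237). The two-bay charger is at right, with its cover at about (374,207). The scene view agrees. Next I refine the fin pose and yaw from depth.

```bash
cat > h.py <<'E'
import numpy as np,cv2
def cloud(im):
    d=im["depth"];v,u=np.indices(d.shape)
    p=np.stack([(u-im["cx"])/im["fx"]*d,(v-im["cy"])/im["fy"]*d,d],-1)
    T=np.linalg.inv(im["world_to_cam"]);w=p@T[:3,:3].T+T[:3,3];w[d<=0]=np.nan;return w
def rect(P):
    return cv2.minAreaRect((P[:,:2]*1000).astype(np.float32))
E
python3 - <<'E'
from h import *
for c in("top","scene"):
    w=cloud(np.load(c+".npz")).reshape(-1,3)
    near=(abs(w[:,0]-.55)<.05)&(abs(w[:,1]-.078)<.04)
    for lo,hi in((.055,.068),(.078,.095)):
        P=w[near&(w[:,2]>lo)&(w[:,2]<hi)];print(c,lo,len(P),rect(P),P.mean(0) if len(P) else 0)
    P=w[(w[:,2]>.03)&(w[:,2]<.048)&(w[:,1]>0.01)&(w[:,1]<.36)&(w[:,0]>.4)&(w[:,0]<.65)];print("slab",len(P),rect(P),np.median(P[:,2]))
from scipy.spatial.transform import Rotation as R
from plant import manip
print(R.from_quat(manip.get_obs()["tool_rot"]).as_matrix().round(3))
E
```

```text
top 0.055 928 ((549.0482177734375, 72.75576782226562), (53.97195053100586, 57.46837615966797), 0.3828448951244354) [0.54870241 0.07163353 0.06198338]
top 0.078 127 ((548.208984375, 72.3207015991211), (8.581750869750977, 34.836517333984375), 0.7299545407295227) [0.54820122 0.07197602 0.08529296]
slab 6576 ((517.578857421875, 161.61614990234375), (150.3284149169922, 268.94952392578125), 0.921329915523529) 0.039992405077945326
scene 0.055 888 ((549.2474975585938, 74.99662017822266), (57.35765838623047, 58.93772506713867), 0.9528082609176636) [0.55408102 0.08156203 0.06135868]
scene 0.078 181 ((549.7850341796875, 75.60912322998047), (10.70248794555664, 36.02297592163086), 2.782111167907715) [0.55109748 0.07758549 0.08371104]
slab 6894 ((518.305419921875, 164.69015502929688), (151.36219787597656, 269.73321533203125), 0.7073853015899658) 0.03948245541468412
[[-0.896  0.445 -0.   ]
 [ 0.445  0.896 -0.   ]
 [ 0.    -0.    -1.   ]]
```

Call:
carry_out(motion=[[-46,-34,0,6.3,60],[-92,-68,0,12.6,60],[-138,-102,0,18.9,60],[-184,-136,0,25.2,60],[-230,-170,0,31.5,60],[-275,-204,0,37.7,60],[-321,-238,0,44,60],[-367,-272,0,50.3,60],[-413,-306,0,56.5,60],[-459,-340,0,62.8,60]])

```text
clock: 1.65
ee_pos: [0.5497, 0.0719, 0.2284]
tool_rot: [0.703, 0.711, 0.0, 0.0]
wrist_force: [0.6, 0.2, 0.7]
grip_width: 0.0597
```

```bash
cat > st.py <<'E'
from h import *
from plant import manip
from scipy.spatial.transform import Rotation as R
def st():
    o=manip.get_obs();M=R.from_quat(o["tool_rot"]).as_matrix()
    print(o["clock"],"pos",o["ee_pos"].round(4),"xy ang",[round(float(np.degrees(np.arctan2(M[1,i],M[0,i]))),2) for i in(0,1)],"zdir",M[:,2].round(3),"F",o["wrist_force"].round(2),"grip",round(o["grip_width"],4),"q",o["q"].round(2))
    return o,M
E
python3 - <<'E'
from st import *
o,M=st()
im=manip.get_image("wrist");w=cloud(im);cv2.imwrite("pics/w1.png",im["image"][:,:,::-1])
w=w.reshape(-1,3);near=(abs(w[:,0]-.55)<.05)&(abs(w[:,1]-.078)<.04)
P=w[near&(w[:,2]>.078)&(w[:,2]<.095)];print(len(P),rect(P) if len(P) else 0)
P=w[near&(w[:,2]>.055)&(w[:,2]<.068)];print(len(P),rect(P) if len(P) else 0)
print([(d["position"],d["score"]) for d in manip.spot_in("wrist","cover_tab")])
E
```

```text
1.65 pos [0.5497 0.0719 0.2284] xy ang [90.61, 0.61] zdir [ 0.001  0.    -1.   ] F [0.64 0.21 0.68] grip 0.0597 q [-0.16  0.3  -0.02  1.81  0.01  1.04 -0.17]
439 ((549.4994506835938, 76.68669891357422), (9.011940956115723, 35.24745178222656), 0.7257075905799866)
3063 ((549.694580078125, 75.92449951171875), (56.13510513305664, 57.819541931152344), 0.7945186495780945)
[([0.5452, 0.0774, 0.0684], 0.57)]
```

View pics/w1.png

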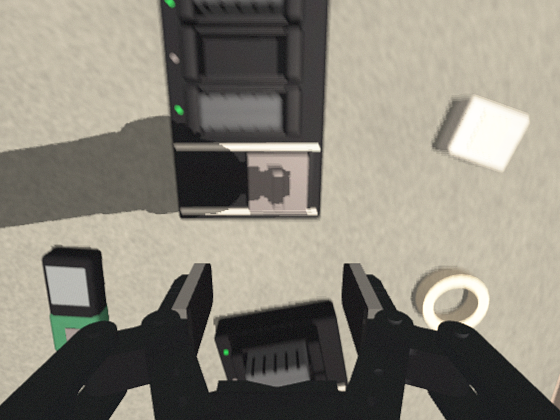

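The wrist view shows the cover at about (278,183), with the open deck on its front (left) side. The fin is centred at (0.5495, 0.075), so I descend and grip.

Call:
carry_out(motion=[[3,0,50,0,50],[3,0,100,0,45],[3,0,125,0,45],[3,0,142,0,45],[3,0,143,0,45],[3,0,143,0,5],[3,0,143,0,5],[3,0,143,0,5],[3,0,143,0,5],[3,0,143,0,5]], force=30)

```text
clock: 3.0
ee_pos: [0.552, 0.0674, 0.0855]
tool_rot: [0.707, 0.707, -0.001, 0.002]
wrist_force: [0.7, 0.5, 0.1]
grip_width: 0.0051
```

```bash
python3 - <<'E'
from st import *
o,M=st();print(M.round(3))
a=manip.get_image("wrist")["image"];im=manip.get_image("scene");b=im["image"]
cv2.imwrite("pics/w2.png",a[:,:,::-1])
cv2.imwrite("pics/s2.png",cv2.resize(b[180:380,250:530],None,fx=2.5,fy=2.5)[:,:,::-1])
st()
E
```

```text
3.0 pos [0.552  0.0674 0.0855] xy ang [90.05, 0.05] zdir [ 0.002 -0.004 -1.   ] F [0.73 0.51 0.07] grip 0.0051 q [-0.16  0.49 -0.01  1.91  0.02  0.74 -0.18]
[[-0.001  1.     0.002]
 [ 1.     0.001 -0.004]
 [-0.004  0.002 -1.   ]]
3.1 pos [0.5519 0.0675 0.0853] xy ang [90.06, 0.06] zdir [ 0.002 -0.004 -1.   ] F [0.54 0.03 0.92] grip 0.005 q [-0.16  0.49 -0.01  1.91  0.02  0.74 -0.18]
```

View pics/s2.png

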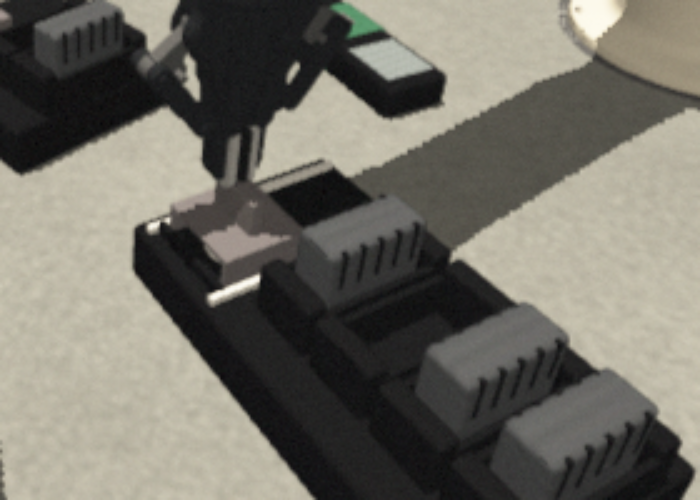

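View pics/w2.png

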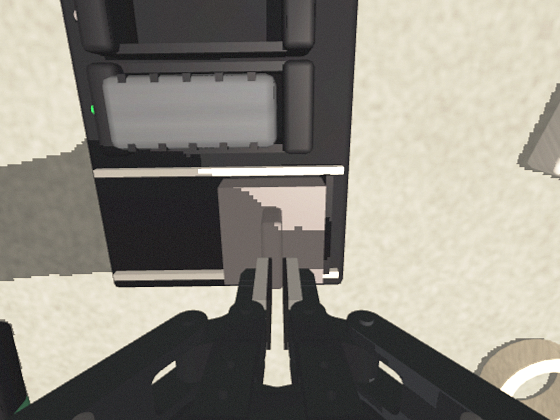

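Scene crop: the pads stand by the -y end of the fin. In the wrist view the pads at about (278,285) have closed and the fin body is at (271,225). A 5 mm opening on a 10 mm fin suggests the pads missed, so I check the geometry numerically.

```bash
python3 - <<'E'
from st import *
o,M=st()
for c in("wrist","top","scene"):
    im=manip.get_image(c);np.savez(c+".npz",**im);w=cloud(im).reshape(-1,3)
    near=(abs(w[:,0]-.55)<.06)&(abs(w[:,1]-.078)<.05)
    for lo,hi in((.058,.066),(.07,.082),(.082,.089),(.089,.1)):
        P=w[near&(w[:,2]>lo)&(w[:,2]<hi)]
        if len(P)>5:print(c,lo,len(P),np.round(rect(P)[0],1),np.round(rect(P)[1],1),(P.min(0)*1000).round(1),(P.max(0)*1000).round(1))
    t=o["ee_pos"]+M[:,2]*.017
    for p in(t,o["ee_pos"],np.array([.5495,.075,.086])):
        q=im["world_to_cam"]@np.r_[p,1];print(c,"px",round(q[0]/q[2]*im["fx"]+im["cx"]),round(q[1]/q[2]*im["fy"]+im["cy"]))
E
```

```text
3.1 pos [0.5519 0.0675 0.0853] xy ang [90.06, 0.06] zdir [ 0.002 -0.004 -1.   ] F [0.54 0.03 0.92] grip 0.005 q [-0.16  0.49 -0.01  1.91  0.02  0.74 -0.18]
wrist 0.058 7938 [535.4  86.1] [86. 80.] [490.6  47.   58. ] [578.3 127.   66. ]
wrist 0.07 438 [557.1 109.7] [41.4 13.7] [544.8  91.7  70.2] [569.  128.   81.8]
wrist 0.082 1095 [550.   76.3] [ 9.9 35.9] [544.9  58.4  82. ] [555.   94.2  87.5]
wrist 0.089 476 [550.7  72.8] [24.6 25.2] [536.7  57.2  91.8] [567.8  79.7 100. ]
wrist px 276 257
wrist px 276 272
wrist px 271 259
top 0.058 261 [549.1  54.3] [53.9 20.8] [522.1  43.6  58.1] [576.1  64.5  65.5]
top px 201 235
top px 199 234
top px 195 236
scene 0.058 826 [549.   86.5] [57.6 82.2] [520.3  45.5  58.1] [578.  127.9  66. ]
scene 0.07 155 [553.5  93.9] [72.5 16.7] [544.3  56.8  70.1] [569.6 127.8  82. ]
scene 0.082 88 [550.1  81.9] [13.  22.2] [544.3  70.8  82.2] [559.3  92.9  88.8]
scene 0.089 102 [538.8 101.8] [38.7 98.3] [492.3  60.8  89.1] [567.6 127.9  99.8]
scene px 341 261
scene px 342 252
scene px 346 254
```

```bash
python3 - <<'E'
from st import *
im=dict(np.load("wrist.npz"));w=cloud(im)
print("cam",np.linalg.inv(im["world_to_cam"])[:3,3].round(3), np.linalg.inv(im["world_to_cam"])[:3,2].round(2))
for r in (200,230,250,256,262,270,280,290,300,310):
    print(r,[tuple((w[r,c]*1000).round(0)) if w[r,c,2]==w[r,c,2] else None for c in (250,258,264,270,278,290,296)])
cv2.imwrite("pics/w3.png",cv2.resize(im["image"][170:350,200:360],None,fx=3.3,fy=3.3)[:,:,::-1])
E
```

```text
cam [0.552 0.149 0.231] [ 0.   -0.32 -0.95]
200 [(np.float64(538.0), np.float64(97.0), np.float64(62.0)), (np.float64(543.0), np.float64(97.0), np.float64(62.0)), (np.float64(546.0), np.float64(97.0), np.float64(62.0)), (np.float64(549.0), np.float64(97.0), np.float64(63.0)), (np.float64(553.0), np.float64(97.0), np.float64(63.0)), (np.float64(559.0), np.float64(97.0), np.float64(62.0)), (np.float64(562.0), np.float64(97.0), np.float64(62.0))]
230 [(np.float64(538.0), np.float64(80.0), np.float64(62.0)), (np.float64(542.0), np.float64(80.0), np.float64(62.0)), (np.float64(547.0), np.float64(90.0), np.float64(86.0)), (np.float64(549.0), np.float64(90.0), np.float64(86.0)), (np.float64(553.0), np.float64(90.0), np.float64(87.0)), (np.float64(560.0), np.float64(80.0), np.float64(62.0)), (np.float64(563.0), np.float64(80.0), np.float64(61.0))]
250 [(np.float64(538.0), np.float64(69.0), np.float64(63.0)), (np.float64(542.0), np.float64(68.0), np.float64(62.0)), (np.float64(546.0), np.float64(80.0), np.float64(86.0)), (np.float64(549.0), np.float64(80.0), np.float64(86.0)), (np.float64(553
[... 2260 characters left out ...]
 (np.float64(548.0), np.float64(78.0), np.float64(125.0)), (np.float64(550.0), np.float64(74.0), np.float64(119.0)), (np.float64(554.0), np.float64(-6.0), np.float64(-1.0)), (np.float64(557.0), np.float64(79.0), np.float64(126.0)), (np.float64(559.0), np.float64(79.0), np.float64(126.0))]
310 [(np.float64(543.0), np.float64(81.0), np.float64(134.0)), (np.float64(546.0), np.float64(81.0), np.float64(134.0)), (np.float64(548.0), np.float64(75.0), np.float64(126.0)), (np.float64(550.0), np.float64(71.0), np.float64(121.0)), (np.float64(554.0), np.float64(-15.0), np.float64(-0.0)), (np.float64(557.0), np.float64(80.0), np.float64(133.0)), (np.float64(559.0), np.float64(81.0), np.float64(134.0))]
```

View pics/w3.png

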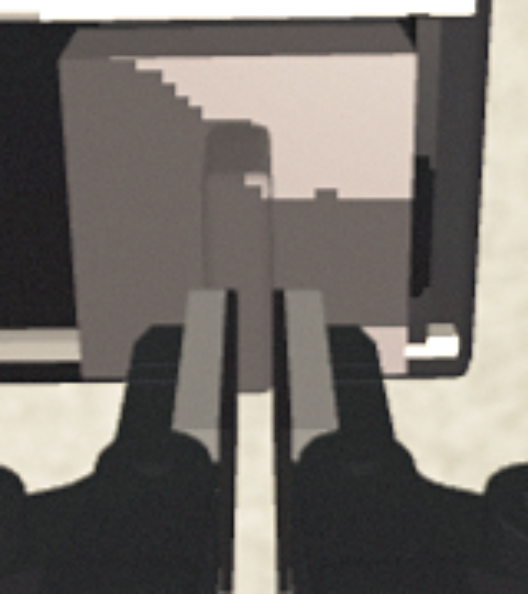

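The close crop shows the pad tips above the fin. The wrist depth puts the tips at z ≈ 0.091, where the TCP reading implies 0.068, so the pads closed over the fin (top at 0.086). I reopen, correct y, go a little lower and measure the tips again.

Call:
carry_out(motion=[[0,0,0,0,45],[0,0,0,0,45],[0,0,0,0,45],[4,-1,0,-0.6,45],[8,-3,0,-0.6,45],[8,-3,0,-0.6,45],[8,-3,0,-0.6,45]])

```text
clock: 4.12
ee_pos: [0.5488, 0.0755, 0.0852]
tool_rot: [0.703, 0.711, -0.001, 0.002]
wrist_force: [-0.1, -0.2, -0.2]
grip_width: 0.0446
```

```bash
cat > tip.py <<'E'
from st import *
def tip(save=None):
    o,M=st();im=manip.get_image("wrist");w=cloud(im)
    if save:cv2.imwrite(save,im["image"][:,:,::-1])
    print("cam",np.linalg.inv(im["world_to_cam"])[:3,3].round(4))
    p=w.reshape(-1,3)
    P=p[(p[:,2]>.082)&(p[:,2]<.089)&(abs(p[:,0]-o["ee_pos"][0])<.012)&(abs(p[:,1]-.075)<.025)]
    if len(P)>5:print("fin",np.round(rect(P),1) if 0 else rect(P))
    P=p[(p[:,2]>.056)&(p[:,2]<.066)&(abs(p[:,1]-.0755)<.034)&(abs(p[:,0]-.52)<.1)]
    if len(P)>5:print("hood x",np.percentile(P[:,0],[1,99]).round(4))
    # gripper: rows below image centre, near camera
    g=(im["depth"]>0)&(im["depth"]<.16)
    Q=w[g];
    for s,n in((-1,"L"),(1,"R")):
        q=Q[(s*(Q[:,0]-o["ee_pos"][0])>0)]
        k=q[q[:,2]<q[:,2].min()+.008]
        print(n,"lowest z",q[:,2].min().round(4),"x",k[:,0].min().round(4),k[:,0].max().round(4),"y",k[:,1].min().round(4),k[:,1].max().round(4))
E
python3 -c "
from tip import *
tip()"
```

```text
4.125 pos [0.5488 0.0755 0.0852] xy ang [90.66, 0.67] zdir [ 0.002 -0.004 -1.   ] F [-0.13 -0.17 -0.22] grip 0.0446 q [-0.17  0.48 -0.02  1.92  0.02  0.74 -0.19]
cam [0.5483 0.1574 0.2308]
fin ((550.0504150390625, 76.54469299316406), (9.955690383911133, 36.127647399902344), 0.29955944418907166)
hood x [0.5224 0.577 ]
L lowest z 0.048 x 0.4816 0.483 y 0.1752 0.1989
R lowest z 0.051 x 0.5541 0.5574 y 0.168 0.199
```

```bash
sed -i 's/Q=w\[g\];/Q=w[g];Q=Q[(Q[:,1]<.1)\&(Q[:,2]>.0665)\&(abs(Q[:,0]-o["ee_pos"][0])>.008)]/; s/im\["depth"\]<.16)/im["depth"]<.2)/' tip.py
python3 -c "
from tip import *
tip()"
```

```text
4.175 pos [0.5489 0.0754 0.0852] xy ang [90.65, 0.65] zdir [ 0.002 -0.004 -1.   ] F [ 0.22 -0.65 -0.09] grip 0.0448 q [-0.17  0.48 -0.02  1.92  0.02  0.74 -0.19]
cam [0.5483 0.1573 0.2308]
fin ((550.0645751953125, 76.31922912597656), (9.886979103088379, 36.18476867675781), 0.24035486578941345)
hood x [0.5224 0.577 ]
L lowest z 0.0903 x 0.5145 0.527 y 0.0647 0.0871
R lowest z 0.0901 x 0.5715 0.5836 y 0.065 0.0878
```

Call:
carry_out(motion=[[0,1,3,0,45],[0,1,6,0,45],[0,1,9,0,45],[0,1,9,0,45]])

```text
clock: 4.72
ee_pos: [0.5496, 0.0752, 0.0758]
tool_rot: [0.703, 0.711, -0.001, 0.002]
wrist_force: [0.1, -0.2, -0.4]
grip_width: 0.0451
```

```bash
python3 -c "
from tip import *
tip()"
```

```text
4.725 pos [0.5496 0.0752 0.0758] xy ang [90.65, 0.65] zdir [ 0.001 -0.004 -1.   ] F [ 0.1  -0.19 -0.42] grip 0.0451 q [-0.17  0.5  -0.02  1.92  0.02  0.72 -0.19]
cam [0.5491 0.1571 0.2213]
fin ((549.9879760742188, 76.25391387939453), (9.9877347946167, 36.25570297241211), 0.6462871432304382)
hood x [0.5225 0.5769]
L lowest z 0.0805 x 0.516 0.5277 y 0.0642 0.0872
R lowest z 0.0808 x 0.5723 0.5842 y 0.0649 0.0878
```

At this height the spec would put the tips inside the hood, and there is no contact force, so the camera's tip height is the right one. I go 10 mm lower and close.

Call:
carry_out(motion=[[1,0,4,0,45],[1,0,8,0,45],[1,0,10,0,45],[1,0,10,0,4],[1,0,10,0,4],[1,0,10,0,4],[1,0,10,0,4]], force=30)

```text
clock: 5.65
ee_pos: [0.5497, 0.0762, 0.0661]
tool_rot: [0.703, 0.711, -0.001, 0.002]
wrist_force: [-1.6, -0.1, 1.9]
grip_width: 0.009
```

```bash
python3 -c "
from tip import *
tip()"
```

```text
5.65 pos [0.5497 0.0762 0.0661] xy ang [90.66, 0.66] zdir [ 0.001 -0.004 -1.   ] F [-1.65 -0.08  1.88] grip 0.009 q [-0.18  0.51 -0.02  1.92  0.02  0.71 -0.19]
cam [0.5492 0.1581 0.2116]
fin ((547.3834228515625, 76.6030044555664), (36.469024658203125, 22.12970733642578), 77.25439453125)
hood x [0.5222 0.5775]
L lowest z 0.0731 x 0.5318 0.5416 y 0.0828 0.0885
R lowest z 0.0728 x 0.5578 0.5678 y 0.0832 0.0885
```

Gripped. I slide it open along tool -y.

Call:
carry_out(motion=[[0,-10,0,0,4],[0,-22,0,0,4],[0,-34,0,0,4],[0,-46,0,0,4],[0,-57,0,0,4],[0,-66,0,0,4],[0,-70,0,0,4],[0,-71,0,0,4],[0,-71,0,0,4],[0,-71,0,0,4]])

```text
clock: 6.95
ee_pos: [0.4795, 0.0752, 0.0661]
tool_rot: [0.703, 0.711, -0.001, 0.003]
wrist_force: [4.9, -1.8, -4.1]
grip_width: 0.0091
```

```bash
python3 -c "
from tip import *
tip('pics/w4.png')"
```

```text
6.95 pos [0.4795 0.0752 0.0661] xy ang [90.64, 0.64] zdir [ 0.003 -0.004 -1.   ] F [ 4.9  -1.8  -4.09] grip 0.0091 q [-0.2   0.42 -0.02  2.09  0.02  0.63 -0.22]
cam [0.4789 0.1571 0.2116]
fin ((477.2542419433594, 75.7657241821289), (35.90347671508789, 21.950481414794922), 77.72453308105469)
hood x [0.4522 0.5075]
L lowest z 0.073 x 0.4621 0.4715 y 0.0819 0.0873
R lowest z 0.0732 x 0.4876 0.498 y 0.0823 0.0874
```

View pics/w4.png

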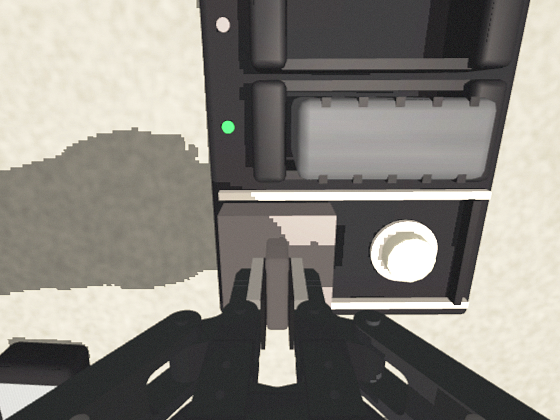

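The wrist view shows the cover fully open (hood moved 70 mm) and the white button exposed at about (405,250). I release, rise, move over the button and close.

Call:
carry_out(motion=[[0,0,0,0,35],[0,0,0,0,35],[0,0,0,0,35],[0,0,-25,0,35],[0,0,-45,0,35],[0,30,-45,0,0],[0,60,-45,0,0],[0,70,-45,0,0],[0,70,-45,0,0],[0,70,-45,0,0]])

```text
clock: 8.25
ee_pos: [0.5478, 0.0762, 0.1108]
tool_rot: [0.703, 0.711, -0.001, 0.002]
wrist_force: [-0.4, 0.6, 0.1]
grip_width: -0.0003
```

```bash
python3 - <<'E'
from tip import *
tip()
im=manip.get_image("wrist");w=cloud(im).reshape(-1,3)
P=w[(w[:,2]>.05)&(w[:,2]<.058)&(abs(w[:,0]-.55)<.02)&(abs(w[:,1]-.076)<.02)];print("button",len(P),rect(P),np.median(P[:,2]))
E
```

```text
8.25 pos [0.5478 0.0762 0.1108] xy ang [90.65, 0.65] zdir [ 0.001 -0.005 -1.   ] F [-0.39  0.57  0.08] grip -0.0003 q [-0.18  0.44 -0.02  1.9   0.02  0.79 -0.19]
cam [0.5475 0.1582 0.2564]
hood x [0.4523 0.5078]
L lowest z 0.0671 x 0.4755 0.4854 y 0.0708 0.0933
R lowest z 0.1212 x 0.5559 0.5618 y 0.0831 0.0847
button 1154 ((549.79052734375, 76.3603744506836), (24.958545684814453, 25.057025909423828), 42.7671012878418) 0.05386791231778801
```

Call:
carry_out(motion=[[0,2,30,0,0],[0,2,50,0,0],[0,2,56,0,0],[0,2,56,0,0]])

```text
clock: 8.85
ee_pos: [0.5499, 0.076, 0.0551]
tool_rot: [0.703, 0.711, -0.001, 0.002]
wrist_force: [-0.1, 0.8, 0.2]
grip_width: 0.0
```

```bash
python3 - <<'E'
from st import *
o,M=st();im=manip.get_image("wrist");w=cloud(im)
d=im["depth"];Q=w[(d>0)&(d<.17)&(abs(w[...,0]-.55)<.02)&(abs(w[...,1]-.0765)<.0125)]
Q=Q[Q[:,2]>.0555];print("tip z pct",np.percentile(Q[:,2],[0,1,3,10]).round(4),len(Q),Q[Q[:,2]<Q[:,2].min()+.004].mean(0).round(4))
E
```

```text
8.85 pos [0.5499 0.076  0.0551] xy ang [90.66, 0.66] zdir [ 0.001 -0.005 -1.   ] F [-0.11  0.8   0.19] grip 0.0 q [-0.18  0.53 -0.01  1.92  0.02  0.68 -0.19]
tip z pct [0.0555 0.0649 0.0678 0.0755] 8065 [0.541  0.0849 0.0555]
```

Call:
carry_out(motion=[[0,0,4,0,0],[0,0,8,0,0],[0,0,10,0,0],[0,0,10,0,0]])

```text
clock: 9.4
ee_pos: [0.5514, 0.0763, 0.0461]
tool_rot: [0.703, 0.711, -0.0, 0.003]
wrist_force: [0.8, 0.1, 4.3]
grip_width: -0.0
```

Call:
carry_out(motion=[[0,0,2,0,0],[0,0,3,0,0],[0,0,3,0,0],[0,0,3,0,0]])

```text
clock: 9.9
ee_pos: [0.5515, 0.0763, 0.0447]
tool_rot: [0.703, 0.711, -0.0, 0.003]
wrist_force: [-4.8, -0.9, 17.3]
grip_width: -0.0
```

17 N means it is bottomed out. I lift off, go back over the fin and regrip.

Call:
carry_out(motion=[[0,0,-30,0,0],[0,0,-65,0,0],[0,-35,-65,0,40],[0,-70,-65,0,40],[0,-72,-65,0,40],[0,-72,-65,0,40],[0,-72,-65,0,40]])

```text
clock: 10.78
ee_pos: [0.4803, 0.0757, 0.1094]
tool_rot: [0.703, 0.711, 0.0, 0.003]
wrist_force: [1.2, 0.5, -0.0]
grip_width: 0.0401
```

```bash
python3 - <<'E'
from tip import *
tip()
im=manip.get_image("wrist");w=cloud(im).reshape(-1,3)
P=w[(w[:,2]>.046)&(w[:,2]<.058)&(abs(w[:,0]-.55)<.02)&(abs(w[:,1]-.076)<.02)];print("button",len(P),rect(P),np.median(P[:,2]))
E
```

```text
10.775 pos [0.4803 0.0757 0.1094] xy ang [90.64, 0.64] zdir [ 0.005 -0.004 -1.   ] F [ 1.18  0.46 -0.02] grip 0.0401 q [-0.2   0.34 -0.02  2.07  0.02  0.73 -0.22]
cam [0.4794 0.1576 0.255 ]
fin ((479.681396484375, 75.40550994873047), (9.569511413574219, 35.68598937988281), 0.9851588606834412)
hood x [0.4523 0.5074]
L lowest z 0.1137 x 0.4484 0.4609 y 0.0651 0.0876
R lowest z 0.1139 x 0.5004 0.5125 y 0.0656 0.0883
button 1286 ((549.3953247070312, 76.34156799316406), (25.783510208129883, 24.721372604370117), 89.77654266357422) 0.05372631114546712
```

The button has sprung back (top at 0.0537) and the fin is at 0.4797. I descend 43 mm and grip.

Call:
carry_out(motion=[[0,-1,25,0,40],[0,-1,38,0,40],[0,-1,43,0,40],[0,-1,43,0,40],[0,-1,43,0,4],[0,-1,43,0,4],[0,-1,43,0,4],[0,-1,43,0,4]], force=30)

```text
clock: 11.88
ee_pos: [0.4797, 0.0756, 0.0669]
tool_rot: [0.703, 0.711, 0.0, 0.003]
wrist_force: [-1.7, 0.3, 6.5]
grip_width: 0.0088
```

Call:
carry_out(motion=[[0,10,0,0,4],[0,22,0,0,4],[0,34,0,0,4],[0,46,0,0,4],[0,57,0,0,4],[0,66,0,0,4],[0,70,0,0,4],[0,71,0,0,4],[0,71,0,0,4]])

```text
clock: 13.0
ee_pos: [0.5498, 0.0766, 0.067]
tool_rot: [0.703, 0.711, -0.0, 0.003]
wrist_force: [-3.7, 1.3, 0.6]
grip_width: 0.0094
```

Call:
carry_out(motion=[[0,0,0,0,35],[0,0,0,0,35],[0,0,0,0,35],[0,0,-25,0,35],[0,0,-60,0,35],[0,0,-100,0,35],[0,0,-130,0,35],[0,0,-130,0,35]])

```text
clock: 14.0
ee_pos: [0.5517, 0.0773, 0.2001]
tool_rot: [0.703, 0.711, 0.003, 0.005]
wrist_force: [-0.1, 0.0, 0.9]
grip_width: 0.0351
```

```bash
python3 - <<'E'
from tip import *
tip('pics/w5.png')
w=cloud(manip.get_image("top")).reshape(-1,3)
P=w[(abs(w[:,0]-.604)<.03)&(abs(w[:,1]+.226)<.03)&(w[:,2]>.078)&(w[:,2]<.09)];print("short fin",rect(P))
w=cloud(np.load("top.npz")).reshape(-1,3)
P=w[(abs(w[:,0]-.604)<.03)&(abs(w[:,1]+.226)<.03)&(w[:,2]>.078)&(w[:,2]<.09)];print("earlier",rect(P))
E
```

```text
14.0 pos [0.5517 0.0773 0.2001] xy ang [90.64, 0.64] zdir [ 0.01  -0.003 -1.   ] F [-0.13  0.03  0.9 ] grip 0.0351 q [-0.18  0.33 -0.02  1.84  0.01  0.97 -0.19]
cam [0.55   0.159  0.3457]
fin ((549.55078125, 76.30928039550781), (9.59898853302002, 35.7112922668457), 0.6998767256736755)
hood x [0.5222 0.5772]
L lowest z 0.2034 x 0.524 0.5348 y 0.0668 0.0893
R lowest z 0.2039 x 0.5693 0.5809 y 0.067 0.0897
short fin ((605.0684814453125, -231.75335693359375), (9.874869346618652, 35.24148178100586), 12.526448249816895)
earlier ((605.188232421875, -232.05667114257812), (9.882318496704102, 35.772438049316406), 12.456005096435547)
```

View pics/w5.png

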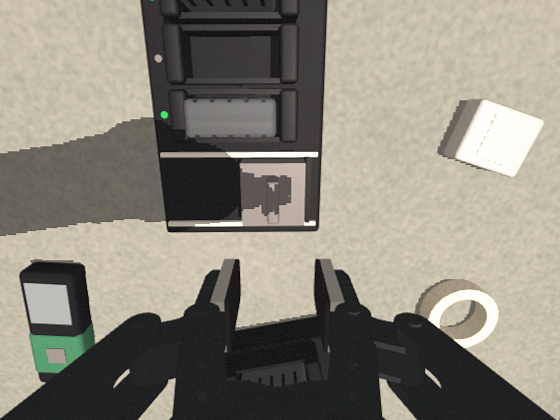

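The wrist view shows the cover shut again at about (273,193) with the gripper clear, and the fin is back at its starting x within 0.5 mm. I hand in the job.

```bash
python3 -c "
from plant import manip
print(manip.sign_off())"
```

```text
the job is handed in; nothing more can be done
None
```

The self-test sequence on the four-bay charger is done and handed in at about 14 s. I slid its cover 70 mm open, pressed the button to its stop, let it spring back, then slid the cover shut.

**Last checks:**
- **Cover:** the fin is at x = 0.5496 m, against 0.5495–0.550 m measured at the start. The hood also spans the same x range as before, so the cover is fully shut.
- **Button:** the force reached 17 N with the press bottomed out. After release its top measured 53.7 mm above the bench (54 mm nominal), seen before the cover was closed over it.
- **Short charger:** its fin moved less than 0.5 mm between the two top-camera readings, the first taken after my first grip attempt and before any cover was slid.
- **Gripper:** it ended 130 mm above the grip height, clear of everything, with the wrist force near zero.

**What disagreed:** the first grip closed just above the fin. The camera showed the fingertips about 5 mm above the reported TCP height, not 17 mm below it as specified, and y was also about 8 mm off. I corrected both from the wrist depth image before gripping again, and nothing was disturbed.

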